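# Crank down the bench press and put the crank away

### The arm

A 6-joint arm with a two-finger parallel gripper is mounted at the origin on the work surface. World frame = base frame: x ahead of the robot, y to its left, z up, the work surface at z = 0. Lengths are in m, angles in degrees, forces in N, time in s.
With the tool pointing down it reaches from about 0.35 to 0.975 m from the base axis. Payload 17.4 kg.
Tool frame: the origin (TCP) lies at the very end of the fingers, on their centre line; the grasp point (between the pads) lies 19 mm behind it (manip.hold_point_z is the distance from the TCP to the grasp point, in m); x points along the fingers, y is the direction in which the jaws open and shut, and the axes are right-handed (so a half turn about x gives the same grasp; the last joint's range is limited). The gripper opens to 85 mm and grips with 20 to 120 N. Pads are 22 mm wide; open, the fingers measure 114 mm over their backs; the gripper's body (76 mm by 85 mm) begins 54 mm behind the grasp point. The pads swing forward as they close: fully open they stand 13 mm farther back than shut.
Start: joints at [-77.281, 6.646, 82.598, -0, 90.757, -2.166], TCP at [0.173, -0.652, 0.231] pointing down, gripper open.
Joint ranges: [-162.19, 162.19], [-47.58, 125.68], [4.15, 143.07], [-65.23, 245.23], [0.69, 171.88], [-170.13, 170.13]. Speed limits (degrees/s): [108.29, 108.29, 127.2, 180, 180, 180].

### API

Orientations are given as [roll, pitch, yaw] about the fixed x, y, z axes, in that order (R = Rz(yaw) Ry(pitch) Rx(roll)).
In Python, from workcell import readout, read_camera, get_calibration, manip, models gives the robot as it stands. The module is installed in compiled form; this text tells all that it offers.
- The arm moves only by the shell command python3 -m jog 'ROWS' [OPENING] [FORCE]. ROWS is JSON, a list of rows, each a list of 2 entries, a list of its own where there are three numbers: the shift along the tool's x, y, z in units of 60 mm (1.0 is 60 mm), then the turn about the tool's x in units of 6 degrees (1.0 is 6 degrees). In form: [[[x, y, z], turn], ...]. A call has 1 to 5 rows; each row shifts and turns the commanded pose from where the row before left it, along the tool's axes as they then stand; what a row does not reach is not made up. A row lasts 1/8 s, in which the tool goes at most 62.5 mm and 10.7 degrees, less where a joint would pass 70% of its speed; a pose out of reach is approached as far as the arm can. A call is refused whole if a number of a shift passes 1 or a number of a turn 1, either way. A call with a gripper value outside its range is refused whole. OPENING is the opening in per cent of the stroke, from 0 (shut) to 100 (fully open), set as the call begins (- or left out, the last holds). The fingers move at their own pace and stop on an object; FORCE is the grip in N (left out, the last holds). Time passes only in rows, so rows that do not move let the fingers close. It gives the time, the measured TCP pose, the force and the opening at its end, in the units of the state.
- readout.get_obs(): the state, without advancing time (a new reading comes with each control period).
- read_camera(name): name is "scene" or "top"; returns (picture, depth): 480x640x3 uint8, blue, green, red; 480x640 float32, m along the optical axis (not along the pixel's ray), 0 where there is no reading.
- get_calibration(name): a dict with "fx", "fy", "cx", "cy" (pixels), "rvec" (rotation vector, rad) and "tvec" (3), from world to camera coordinates, as OpenCV has them. Camera axes: x right, y down, z forward; pixel columns grow to the right and rows downward; lengths in m; the calibration is good to about 2 mm. A picture is of the moment at which its call begins. get_calibration takes no time and is no camera call.
- manip.sign_off(): hands the job in, once; it reports no verdict.
Trained networks look in the newest picture that a camera, given by its name, has taken for a name from the list of things; names that differ only in an ending like _2 or _b are one class to them, and where a whole thing is asked for, a point or a joint stands for the part that bears it (a point fixed in the world has none). Each returns a list of dicts, best first, with "confidence" (0 to 1); they miss things now and then, are a little off and sometimes report something else, mostly with a low value. They report only what shows in the picture. A call takes as long as a camera call. They do not tell look-alikes from the thing itself.
- models.look_for(camera, query): "xy" ([column, row] in pixels, amid what is visible of it).
- models.silhouettes(camera, query): "mask" (480x640 bool, what is visible of it) and "xy" ([column, row] in pixels, amid what is visible of it).
The state is a dict: "t": time; "joint_pos": joint angles; "dq": joint speeds; "tau": joint torques, N m; "ee_pos": TCP position; "eef_rot": TCP orientation; "wrist_force": force on the tool from outside, world axes, zero at the start; "wrist_torque": the same for the moment, N m; "grip_width": finger opening in m.
Only numpy, scipy, OpenCV 4.12 (cv2) and the standard library are available. Lean on these libraries where they do the work, as an engineer would, in place of code of your own. Each camera call takes 0.05 s, during which the arm holds its last target. There are 200 camera calls.

### The job

Clamp the bound register in the little screw press: fit the loose crank handle onto the square end of the press screw and wind it clockwise, turn after turn, until the platen is tight on the register and the screw will go no further. Then lift the crank off and lay it gently, flat and handle up, in the wide free compartment of the black desk tray. Leave the other things on the desk where they stand.

Things in the scene. Friction and masses are not known exactly. Their poses are not given: they have to be found in the camera images.
- press: small bench screw press, fixed on the desk: grey base 190 (x) x 240 (y) mm, steel columns at y = +-100 mm, a crosshead 56 (x) x 236 (y) mm with its top at 156 mm (column nuts and brass bush up to 170 mm), under it a steel platen and a dark bound register. Origin: centre of the underside, on the screw's axis; z up.
- screw (a joint): turn of the press screw, rad: grows as it is turned clockwise seen from above, which winds screw, collar, square end and platen down together by 6 mm a turn. 28.27 is the hard stop, the platen tight on the register; it starts 1.6 to 2.6 turns short of it. Friction about 0.15 N m; it stays where it is left.
- screw_seat (a point): on the screw's axis, on top of its round collar (52 mm wide), where the crank's hub sits. Above it stands the square end, 16 mm across flats, 34 mm tall, the top 6 mm tapered to 9 mm. x and y are normal to the square's flats and turn with the screw; z up. 187 mm above the desk when tight, 6 mm higher for every turn to go.
- crank: loose dark steel crank, about 0.39 kg, its weight mostly in the hub, 114 mm long, lying flat on the desk, handle up: octagonal hub, flat arm 24 mm wide and 14 mm thick flush with the hub's underside, upright black handle at the other end. Origin: middle of the arm's underside; x along the arm from hub to handle, z up. Hub axis at x = -40 mm, handle axis at x = +40 mm.
- crank_socket (a point): centre of the hub's square hole at the crank's underside; axes as the crank's. The hub is 38 mm across its eight flats and 44 mm tall; the hole is 19 mm wide and goes right through. Two hub flats and two hole flats are normal to x, two to y. Seated, this point coincides with screw_seat.
- crank_handle (a point): mid-height of the crank's black cylindrical handle, on its axis, 47 mm above the crank's underside and 80 mm from the hub's axis; axes as the crank's. The handle is 25 mm in diameter, reaches from 17 to 77 mm above the underside and turns freely on its pin, so it can be held fast while the crank goes round.
- crank_eye (a point): point on the handle's axis at the crank's underside; axes as the crank's.
- tray: black desk tray fixed on the desk, 250 (x) x 150 (y) x 20 mm tall, floor 3 mm thick. A rib along x divides it: the wide compartment is free, inside x = -121 to 121 mm and y = -71 to +26 mm; the narrow one (y = 30 to 71 mm) is full of pens. Origin: centre of the underside; z up.
- sanitizer: white pump bottle of hand sanitizer, 68 mm diameter, 186 mm tall with its pump. Origin: centre of its underside. Bystander.
- travel_cup: travel cup, white over a dark mauve foot, 82 mm diameter, 129 mm tall. Origin: centre of its underside. Bystander.
- self_inking_stamp: self-inking stamp, black base 62 x 40 mm, 72 mm tall; it always stands close beside the crank's arm. Origin: centre of its underside. Bystander.
- wood_stamp: wooden hand stamp, foot 50 x 30 mm, turned handle, 84 mm tall. Origin: centre of its underside. Bystander.
- hole_punch: two-hole paper punch, 120 x 115 mm, 75 mm tall. Origin: centre of its underside. Bystander.
- stapler: black stapler, 150 x 34 mm, 60 mm tall. Origin: centre of its underside. Bystander.
Things that resemble listed ones, but are neither listed nor needed, are in the scene too. Leave any yellow look-alike of the crank alone.

How it is judged (in metres and radians):
On the way, in this order (a step that is already met when the one before it is completed fails the run):
1. the crank's hub is seated on the square end of the screw, before the screw has been wound (distance between crank_socket and screw_seat below 0.005 m and angle between the z axis of crank and the z axis of screw_seat, either way round below 0.12 rad and angle between crank's own z axis and vertical below 0.12 rad and value of joint screw below 19.274 rad), for 0.2 s.
2. the screw has been wound to the stop with the crank on its square (distance between crank_socket and screw_seat below 0.015 m and angle between the z axis of crank and the z axis of screw_seat, either way round below 0.12 rad and angle between crank's own z axis and vertical below 0.12 rad and value of joint screw above 27.774 rad), for 0.2 s.
At the end, for the whole second after the job is handed in: The screw is within 0.5 rad (0.5 mm of platen travel) of its stop, the platen tight on the register, and the crank, let go, lies at rest, flat (within 0.1 rad, within 5 mm of the tray's floor) and handle up, with both the hub's and the handle's axis inside the wide compartment of the tray (value of joint screw above 27.774 rad and x of crank_socket in the frame of tray between -0.121 and 0.121 m and y of crank_socket in the frame of tray between -0.071 and 0.026 m and x of crank_eye in the frame of tray between -0.121 and 0.121 m and y of crank_eye in the frame of tray between -0.071 and 0.026 m and z of crank in the frame of tray between -0.002 and 0.008 m and angle between crank's own z axis and vertical below 0.1 rad and linear speed of crank below 0.02 m/s and contact force between the fingers and crank below 0.1 N); the robot touches nothing.
It fails at once if a bystander is moved more than 30 mm or tipped over (distance of any of sanitizer, travel_cup, self_inking_stamp, wood_stamp, hole_punch, stapler from where it was at the start of the episode above 0.03 m or angle between any of sanitizer, travel_cup, self_inking_stamp, wood_stamp, hole_punch, stapler's own z axis and vertical above 0.5 rad).
It fails at once if the crank is dropped from more than about 2 cm (it falls free of the fingers faster than 0.65 m/s) (linear speed of crank above 0.65 m/s and contact force between the fingers and crank below 0.1 N).
It also fails if it takes over 72 s, if anything falls off the work surface, if the arm or the gripper's body presses on something with over 40 N, if the wrist force passes 120 N, or if a joint passes its speed limit or range.

## Working session

There is one attempt and no reset: what is moved stays moved. The work goes in short steps, Python scripts to look and compute and a shell command to move; the robot and the scene stay as the last step left them, time stands still between calls to the robot, and variables do not carry over. Pictures are saved under pics/ and viewed, about 8 in all and at most 12, crops included, and the job is handed in when it is done.

```bash
mkdir -p pics
cat > h.py <<'E'
import numpy as np,cv2
from workcell import readout, read_camera, get_calibration, manip, models
from scipy.spatial.transform import Rotation as R
def cal(n):
    c=get_calibration(n);Rm=cv2.Rodrigues(np.array(c['rvec'],float))[0];return c,Rm,np.array(c['tvec'],float).ravel()
def cloud(n,d):
    c,Rm,t=cal(n);v,u=np.mgrid[0:480,0:640]
    P=np.stack([(u-c['cx'])/c['fx']*d,(v-c['cy'])/c['fy']*d,d],-1)
    W=(P-t)@Rm; W[d<=0]=np.nan; return W
def proj(n,p):
    c,Rm,t=cal(n);q=Rm@np.array(p)+t;return q[0]/q[2]*c['fx']+c['cx'],q[1]/q[2]*c['fy']+c['cy']
E
python3 - <<'E'
from h import *
o=readout.get_obs();print({k:np.round(v,3).tolist() for k,v in o.items()})
print(manip.hold_point_z)
ims=[]
for n in('scene','top'):
    im,d=read_camera(n);np.savez(n+'0.npz',im=im,d=d);cv2.imwrite(f'pics/{n}0.png',im)
    c,Rm,t=cal(n);print(n,c['fx'],'pos',-Rm.T@t)
    W=cloud(n,d)
    for q in('crank','press','tray','self_inking_stamp','screw','crank_handle','sanitizer','travel_cup','wood_stamp','hole_punch','stapler'):
        for r in models.silhouettes(n,q)[:3]:
            m=r['mask'];p=np.nanmedian(W[m],0)
            print(n,q,round(r['confidence'],2),np.round(r['xy']),m.sum(),p.round(3),'zmax',np.nanpercentile(W[m][:,2],98).round(3))
E
```

```text
{'t': 0.0, 'joint_pos': [-77.281, 6.674, 82.637, -0.001, 90.758, -2.166], 'dq': [-0.033, 0.051, 0.077, -0.026, 0.113, -0.003], 'tau': [0.002, -73.198, -63.249, 0.0, 0.006, -0.0], 'ee_pos': [0.173, -0.652, 0.231], 'eef_rot': [-91.597, 89.931, 103.287], 'wrist_force': [0.152, 0.091, 0.534], 'wrist_torque': [-0.018, 0.007, 0.028], 'grip_width': 0.086}
0.0187
scene 518.6550516436406 pos [ 1.38941467 -0.6204183   1.17846768]
scene crank 0.8 [255. 304.] 686 [ 0.546 -0.216  0.024] zmax 0.081
scene crank 0.65 [192. 304.] 612 [ 0.451 -0.351  0.029] zmax 0.081
scene crank 0.56 [204. 341.] 687 [ 0.584 -0.378  0.029] zmax 0.08
scene press 0.94 [318. 260.] 5108 [ 0.558 -0.001  0.082] zmax 0.202
scene tray 0.75 [370. 217.] 2410 [0.452 0.312 0.007] zmax 0.024
scene self_inking_stamp 0.64 [214. 282.] 526 [ 0.433 -0.277  0.056] zmax 0.077
scene screw 0.79 [318. 222.] 265 [0.536 0.019 0.201] zmax 0.234
scene screw 0.26 [370. 217.] 2500 [0.453 0.312 0.007] zmax 0.024
scene screw 0.23 [262. 341.] 1207 [ 0.73  -0.289  0.115] zmax 0.189
scene crank_handle 0.96 [256. 304.] 612 [ 0.547 -0.215  0.028] zmax 0
[... 1008 characters left out ...]
0.07 ] zmax 0.078
top screw 0.46 [316. 253.] 229 [0.528 0.024 0.201] zmax 0.236
top crank_handle 0.86 [433. 249.] 318 [ 0.575 -0.379  0.027] zmax 0.082
top crank_handle 0.78 [425. 286.] 272 [ 0.444 -0.351  0.03 ] zmax 0.082
top crank_handle 0.75 [382. 258.] 330 [ 0.544 -0.205  0.019] zmax 0.081
top sanitizer 0.96 [406. 207.] 492 [ 0.7   -0.268  0.119] zmax 0.188
top travel_cup 0.56 [233. 207.] 580 [0.703 0.295 0.128] zmax 0.136
top wood_stamp 0.62 [321. 201.] 124 [0.738 0.02  0.024] zmax 0.087
top hole_punch 0.82 [151. 279.] 1209 [0.462 0.568 0.07 ] zmax 0.081
top stapler 0.84 [496. 278.] 618 [ 0.472 -0.572  0.048] zmax 0.061
top stapler 0.28 [422. 284.] 289 [ 0.448 -0.343  0.022] zmax 0.081
```

View pics/scene0.png

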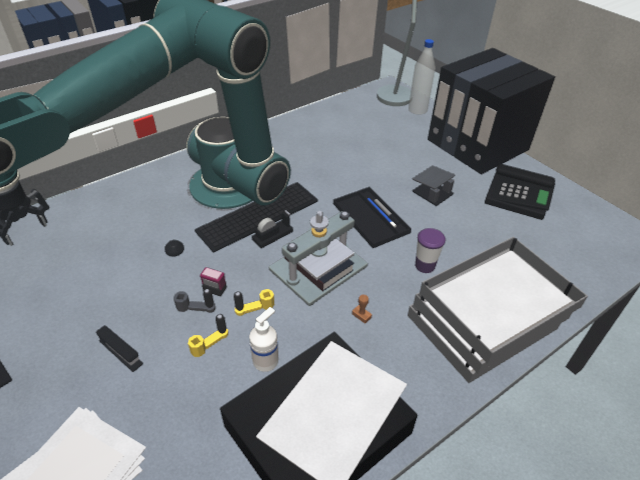

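View pics/top0.png

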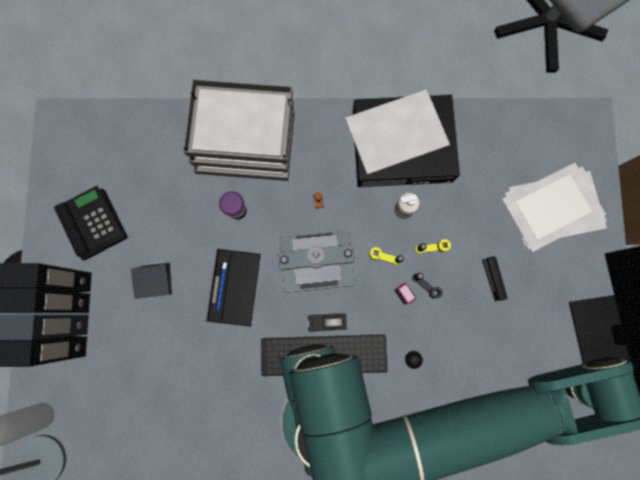

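Candidates for the crank: the dark one at scene (194,304) / top (427,284), a yellow one at scene (255,304) / top (384,257), and another yellow one at scene (204,341) / top (433,248). I choose the dark one and check it with a close crop.

Run:
```python
from h import *
S=np.load('scene0.npz');T=np.load('top0.npz')
def crop(im,u,v,r,s): return cv2.resize(im[v-r:v+r,u-r:u+r],(s,s),interpolation=cv2.INTER_CUBIC)
a=np.hstack([crop(S['im'],200,295,30,390),crop(S['im'],318,226,20,390)])
b=np.hstack([crop(T['im'],418,285,25,390),crop(T['im'],316,255,20,390)])
cv2.imwrite('pics/crop1.png',cv2.resize(np.vstack([a,b]),(600,600)))
for n,D in(('scene',S),('top',T)):
    W=cloud(n,D['d'])
    near=np.hypot(W[...,0]-.445,W[...,1]+.353)<.09
    for lo,hi,l in((.06,.1,'handle'),(.036,.052,'hub')):
        m=near&(W[...,2]>lo)&(W[...,2]<hi);v,u=np.where(m)
        for a,b in [(0,0)]:
            print(n,l,m.sum(),W[m].mean(0).round(4),np.c_[u,v,(W[m]*1000).round()].astype(int)[::max(1,m.sum()//14)].tolist())
    pr=np.hypot(W[...,0]-.53,W[...,1]-.022)<.04
    m=pr&(W[...,2]>.185)
    v,u=np.where(m);print(n,np.c_[u,v,(W[m]*1000).round()].astype(int).tolist()[:70])
```

```text
scene handle 257 [ 0.4421 -0.2936  0.0718] [[206, 268, 397, -277, 76], [207, 271, 407, -280, 74], [202, 273, 408, -295, 76], [205, 274, 415, -290, 76], [205, 275, 413, -290, 69], [205, 276, 418, -292, 70], [205, 277, 418, -293, 67], [208, 278, 428, -288, 68], [212, 279, 437, -280, 68], [219, 280, 454, -267, 70], [209, 289, 470, -306, 73], [204, 292, 475, -323, 77], [203, 294, 480, -329, 78], [203, 296, 473, -328, 62], [205, 298, 485, -328, 64]]
scene hub 237 [ 0.4347 -0.3417  0.0443] [[200, 278, 396, -301, 48], [201, 282, 403, -302, 37], [212, 283, 437, -282, 52], [220, 284, 450, -264, 48], [214, 287, 443, -281, 39], [182, 292, 415, -366, 48], [175, 294, 410, -385, 48], [179, 295, 411, -376, 38], [185, 296, 428, -364, 42], [175, 298, 423, -391, 48], [179, 299, 429, -383, 43], [181, 300, 440, -381, 49], [180, 301, 438, -384, 45], [176, 302, 429, -393, 37], [175, 303, 430, -397, 36]]
scene [[317, 211, 525, 22, 234], [318, 211, 528, 23, 236], [319, 211, 526, 28, 232], [320, 211, 532, 27, 236], [321, 211, 530, 31, 233], [317, 212, 532, 16, 238], [318, 212, 528, 23, 232], [319, 212, 531, 
[... 3709 characters left out ...]
8], [321, 250, 544, 9, 198], [322, 250, 543, 6, 206], [309, 251, 541, 46, 200], [310, 251, 541, 43, 195], [311, 251, 541, 40, 198], [312, 251, 540, 36, 205], [313, 251, 541, 34, 199], [314, 251, 541, 31, 198], [315, 251, 537, 27, 233], [316, 251, 536, 24, 237], [317, 251, 537, 21, 229], [318, 251, 541, 18, 200], [319, 251, 541, 15, 196], [320, 251, 541, 12, 196], [321, 251, 541, 9, 200], [322, 251, 541, 6, 199], [323, 251, 541, 3, 198], [308, 252, 538, 49, 199], [309, 252, 538, 46, 201], [310, 252, 538, 43, 195], [311, 252, 538, 40, 199], [312, 252, 538, 37, 199], [313, 252, 537, 33, 205], [314, 252, 533, 30, 236], [315, 252, 533, 27, 234], [316, 252, 533, 24, 234], [317, 252, 533, 21, 236]]
```

View pics/crop1.png

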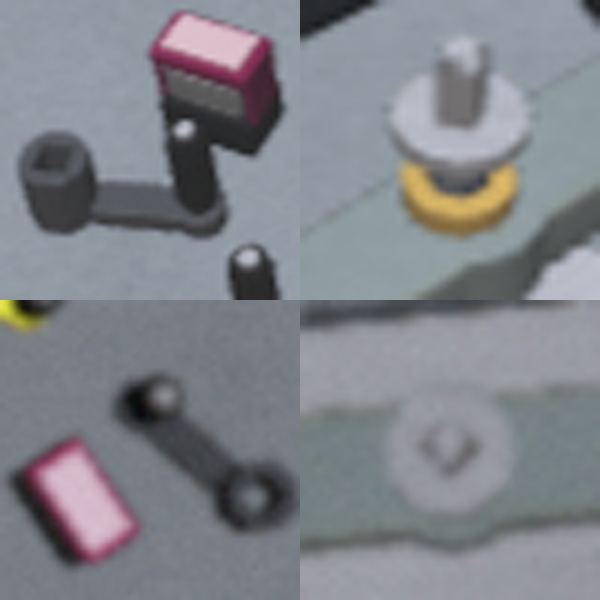

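Run:
```python
from h import *
for n in('scene','top'):
    I=[];D=[]
    for i in range(8):
        im,d=read_camera(n);I.append(im.astype(float));D.append(np.where(d>0,d,np.nan))
    im=np.mean(I,0);d=np.nanmedian(D,0);d=np.nan_to_num(d);np.savez(n+'1.npz',im=im,d=d)
    g=im.mean(2)
    if n=='scene':print(g[208:228,311:328].round().astype(int))
    else: print(g[246:262,306:328].round().astype(int))
    W=cloud(n,d);m=(np.hypot(W[...,0]-.53,W[...,1]-.022)<.045)
    for lo,hi in((.192,.21),(.229,.245)):
        mm=m&(W[...,2]>lo)&(W[...,2]<hi);print(n,mm.sum(),W[mm].mean(0).round(4),W[mm].min(0).round(4),W[mm].max(0).round(4))
    near=np.hypot(W[...,0]-.445,W[...,1]+.353)<.09
    c=[.424,-.378];
    mm=(np.hypot(W[...,0]-.424,W[...,1]+.378)<.035)&(abs(W[...,2]-.044)<.006);print('hub',mm.sum(),W[mm].mean(0).round(4),W[mm].min(0).round(4),W[mm].max(0).round(4))
    mm=(np.hypot(W[...,0]-.478,W[...,1]+.318)<.025)&(W[...,2]>.066);print('handle',mm.sum(),W[mm].mean(0).round(4),W[mm].min(0).round(4),W[mm].max(0).round(4))
S=np.load('scene1.npz')['im'];T=np.load('top1.npz')['im']
f=lambda im,u,v,r:cv2.resize(im[v-r:v+r,u-r:u+r],(400,400),interpolation=cv2.INTER_LANCZOS4).clip(0,255)
cv2.imwrite('pics/sq.png',np.hstack([f(S,318,218,12),f(T,316,254,12)]))
```

```text
[[158 157 156 155 155 156 159 158 156 154 154 155 156 156 158 159 159]
 [155 153 152 153 154 155 157 158 156 155 154 155 156 157 157 158 158]
 [155 154 154 155 154 156 157 162 164 160 157 157 158 158 158 155 155]
 [156 155 155 155 155 159 166 177 185 184 168 156 156 156 157 156 156]
 [154 153 154 154 154 146 173 193 189 188 162 128 142 155 156 157 155]
 [154 153 152 154 155 147 154 166 172 180 161 127 138 154 155 154 153]
 [154 154 155 155 147 124 115 132 153 175 161 126 138 154 154 153 151]
 [153 154 154 154 147 123 108 119 136 156 138 112 137 157 157 154 153]
 [155 155 169 180 163 130 112 114 118 122 107 112 164 181 163 155 156]
 [161 174 185 188 169 132 113 113 113 114 100 113 165 186 184 170 156]
 [172 185 187 187 168 132 113 113 113 114 100 113 165 187 187 186 169]
 [184 188 187 187 168 132 113 112 113 113 100 128 172 186 186 187 171]
 [192 192 191 190 170 132 112 113 113 112 100 131 173 185 184 184 183]
 [191 191 191 191 171 133 113 113 112 112 111 153 183 183 183 183 184]
 [186 187 189 190 178 148 128 120 112 113 137 174 190 189 188 187 186]
 [170 186 186 186 184 178 175 175 1
[... 1950 characters left out ...]
5 125]
 [126 125 124 130 145 152 153 154 154 154 154 153 155 155 153 148 134 128
  126 126 126 126]
 [127 127 125 127 138 147 151 152 154 154 153 154 152 149 141 130 123 124
  126 125 126 125]]
top 192 [0.5289 0.0246 0.2001] [5.040e-01 1.000e-04 1.934e-01] [0.5534 0.0487 0.2096]
top 23 [0.5296 0.0257 0.233 ] [0.5216 0.0179 0.2308] [0.5366 0.0358 0.2354]
hub 79 [ 0.4226 -0.3752  0.0441] [ 0.4062 -0.3937  0.0388] [ 0.4397 -0.3562  0.0471]
handle 48 [ 0.4753 -0.314   0.0764] [ 0.4641 -0.3257  0.0677] [ 0.4874 -0.3035  0.0826]<stdin>:6: RuntimeWarning: All-NaN slice encountered
[ WARN:0@15.874] global loadsave.cpp:1063 imwrite_ Unsupported depth image for selected encoder is fallbacked to CV_8U.
```

View pics/sq.png

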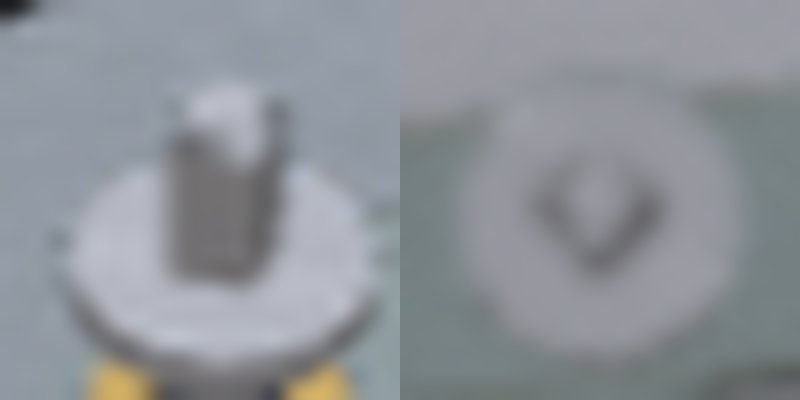

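```bash
cat > sq.py <<'E'
from h import *
from scipy.optimize import minimize
def sq(h,z,yaw,c):
    a=np.radians(yaw)+np.pi/4+np.arange(4)*np.pi/2;r=h*np.sqrt(2)
    return np.c_[c[0]+r*np.cos(a),c[1]+r*np.sin(a),np.full(4,z)]
def cost(n,g,win,yaw,c,z0,ss=10):
    u0,u1,v0,v1=win;C,Rm,t=cal(n);cam=-Rm.T@t
    a=sq(.008,z0,yaw,c);b=sq(.008,z0+.028,yaw,c);e=sq(.0045,z0+.034,yaw,c)
    F=[]
    for i in range(4):
        j=(i+1)%4;F+=[[a[i],a[j],b[j],b[i]],[b[i],b[j],e[j],e[i]]]
    F.append(list(e))
    L=np.zeros(((v1-v0)*ss,(u1-u0)*ss),np.uint8);k=0
    for f in F:
        f=np.array(f);nn=np.cross(f[1]-f[0],f[2]-f[0])
        if nn@(cam-f.mean(0))<=0: continue
        k+=1;P=np.array([proj(n,p) for p in f]);P=(P-[u0-.5,v0-.5])*ss
        cv2.fillPoly(L,[P.round().astype(np.int32)],k)
    A=np.stack([cv2.resize((L==i).astype(np.float32),(u1-u0,v1-v0),interpolation=cv2.INTER_AREA).ravel() for i in range(k+1)],1)
    A=np.stack([cv2.GaussianBlur(A[:,i].reshape(v1-v0,-1),(0,0),.5).ravel() for i in range(k+1)],1)
    y=g[v0:v1,u0:u1].ravel();x=np.linalg.lstsq(A,y,rcond=None)[0];return ((A@x-y)**2).mean()
if __name__=='__main__':
    z0=.2
    for n,win,cs in(('scene',(314,324,216,224),(.5327,.022)),('top',(311,321,250,260),(.529,.0246))):
        g=np.load(n+'1.npz')['im'].mean(2)
        for yaw in range(0,90,6):
            r=min((minimize(lambda p:cost(n,g,win,yaw,p/1000,z0),np.array(s)*1000,method='Nelder-Mead',options=dict(maxfev=60,initial_simplex=np.array(s)*1000+[[0,0],[2,0],[0,2]])) for s in[cs]),key=lambda r:r.fun)
            print(n,yaw,round(r.fun,1),r.x.round(1))
E
python3 sq.py
python3 - <<'E'
from h import *
o=readout.get_obs();print(o['t'],R.from_euler('xyz',o['eef_rot'],degrees=True).as_matrix().round(3))
E
```

```text
scene 0 127.4 [529.2  24.8]
scene 6 139.1 [529.3  24.9]
2.0 [[-0.     0.257 -0.966]
 [ 0.    -0.966 -0.257]
 [-1.    -0.     0.   ]]Traceback (most recent call last):
  File "sq.py", line 27, in <module>
    r=min((minimize(lambda p:cost(n,g,win,yaw,p/1000,z0),np.array(s)*1000,method='Nelder-Mead',options=dict(maxfev=60,initial_simplex=np.array(s)*1000+[[0,0],[2,0],[0,2]])) for s in[cs]),key=lambda r:r.fun)
  File "sq.py", line 27, in <genexpr>
    r=min((minimize(lambda p:cost(n,g,win,yaw,p/1000,z0),np.array(s)*1000,method='Nelder-Mead',options=dict(maxfev=60,initial_simplex=np.array(s)*1000+[[0,0],[2,0],[0,2]])) for s in[cs]),key=lambda r:r.fun)
           ~~~~~~~~^^^^^^^^^^^^^^^^^^^^^^^^^^^^^^^^^^^^^^^^^^^^^^^^^^^^^^^^^^^^^^^^^^^^^^^^^^^^^^^^^^^^^^^^^^^^^^^^^^^^^^^^^^^^^^^^^^^^^^^^^^^^^^^^^^^^^^^^^^^^^^^^^^^^^^^^^
    res = _minimize_neldermead(fun, x0, args, callback, bounds=bounds,
                               **options)
    fxr = func(xr)
    fx = function(np.copy(x), *(wrapper_args + args))
  File "sq.py", line 27, in <lambda>
    r=min((minimize(lambda p:cost(n,g,win,yaw,p/1000,z0),np.array(s)*1000,method='Nelder-Mead',options=dict(maxfev=60,initial_simplex=np.array(s)*1000+[[0,0],[2,0],[0,2]])) for s in[cs]),key=lambda r:r.fun)
                             ~~~~^^^^^^^^^^^^^^^^^^^^^^^
  File "sq.py", line 17, in cost
    k+=1;P=np.array([proj(n,p) for p in f]);P=(P-[u0-.5,v0-.5])*ss
                     ~~~~^^^^^
  File "h.py", line 11, in proj
    c,Rm,t=cal(n);q=Rm@np.array(p)+t;return q[0]/q[2]*c['fx']+c['cx'],q[1]/q[2]*c['fy']+c['cy']
           ~~~^^^
  File "h.py", line 5, in cal
    c=get_calibration(n);Rm=cv2.Rodrigues(np.array(c['rvec'],float))[0];return c,Rm,np.array(c['tvec'],float).ravel()
ValueError: time passes only in moves, steps and waits
```

```bash
sed -i 's/^def cal/import functools\n@functools.cache\ndef cal/' h.py; python3 sq.py
```

```text
scene 0 127.4 [529.2  24.8]
scene 6 139.1 [529.3  24.9]
scene 12 137.8 [529.6  24.4]
scene 18 107.1 [529.9  24.7]
scene 24 82.5 [530.3  24.6]
scene 30 43.7 [530.   24.9]
scene 36 27.3 [529.6  25. ]
scene 42 26.9 [529.3  25. ]
scene 48 30.0 [528.8  25.5]
scene 54 72.5 [529.5  26.5]
scene 60 62.6 [529.2  25.9]
scene 66 56.9 [528.7  25.3]
scene 72 58.6 [529.1  24.8]
scene 78 77.0 [529.2  24.4]
scene 84 110.1 [529.6  24.3]
top 0 46.0 [527.2  25.2]
top 6 49.2 [528.5  25.4]
top 12 46.2 [528.9  25.2]
top 18 40.8 [528.3  24.8]
top 24 35.2 [528.9  25.3]
top 30 27.1 [529.6  25.5]
top 36 21.4 [529.8  25.4]
top 42 16.7 [529.6  25.7]
top 48 15.8 [529.8  26.1]
top 54 18.3 [529.8  26.2]
top 60 22.5 [529.1  26.6]
top 66 30.1 [529.1  26. ]
top 72 34.6 [528.7  26.4]
top 78 41.7 [528.8  25.7]
top 84 47.4 [528.1  25.7]
```

Hub is at (0.423,-0.376), crank yaw about 48°. The square's yaw is about 43° (mod 90) and its axis is at (0.5295,0.0252). I turn the tool so the jaws grip the hub flats across the arm.

```bash
cat > d.py <<'E'
import sys
from h import *
# usage: d.py x y z [yaz] -> shift in units along tool axes, turn in units
o=readout.get_obs();M=R.from_euler('xyz',o['eef_rot'],degrees=True).as_matrix()
a=list(map(float,sys.argv[1:]));d=np.array(a[:3])-o['ee_pos']
az=np.degrees(np.arctan2(M[1,1],M[0,1]))
print('t',o['t'],'pos',np.round(o['ee_pos'],4),'yaz',az.round(2),'down',M[:,0].round(4),'j6',np.round(o['joint_pos'][5]),'F',np.round(o['wrist_force'],1),'w',o['grip_width'])
print('shift units',(M.T@d/.06).round(3),'len mm',np.linalg.norm(d)*1e3, 'turn', (-(((a[3]-az)+180)%360-180)/6).round(2) if len(a)>3 else '')
E
python3 -m jog '[[[0,0,0],-1],[[0,0,0],-1],[[0,0,0],-1],[[0,0,0],-1],[[0,0,0],-1]]' 70 && python3 -m jog '[[[0,0,0],-0.5],[[0,0,0],0]]'; python3 d.py .4232 -.3763 .15 -42
```

```text
t: 2.62
ee_pos: [0.1734, -0.6524, 0.2313]
eef_rot: [-86.2, 90.0, 138.9]
wrist_force: [-0.9, -0.2, 0.1]
grip_width: 0.0598
t: 2.88
ee_pos: [0.1734, -0.6524, 0.2313]
eef_rot: [102.0, 90.0, -30.2]
wrist_force: [-0.5, 0.9, -1.1]
grip_width: 0.0598
t 2.875 pos [ 0.1734 -0.6524  0.2313] yaz -42.14 down [ 1.e-04 -0.e+00 -1.e+00] j6 -35.0 F [-0.5  0.9 -1.1] w 0.05980648511583739
shift units [ 1.356e+00  1.000e-03 -6.205e+00] len mm 381.0802513407446 turn -0.02
```

```bash
python3 -m jog '[[[0.2,0,-0.95],0],[[0.2,0,-0.95],0],[[0.2,0,-0.95],0],[[0.2,0,-0.95],0],[[0.2,0,-0.95],0]]' >/dev/null&& python3 -m jog '[[[0.2,0,-0.95],0],[[0.15,0,-0.5],0],[[0,0,0],0]]'; python3 d.py .4232 -.3763 .011 -42
```

```text
t: 3.88
ee_pos: [0.4238, -0.3748, 0.1497]
eef_rot: [-105.4, 90.0, 122.6]
wrist_force: [0.3, -0.2, 0.1]
grip_width: 0.0601
t 3.875 pos [ 0.4238 -0.3748  0.1497] yaz -42.04 down [-5.e-04  7.e-04 -1.e+00] j6 -2.0 F [ 0.3 -0.2  0.1] w 0.06005065573556607
shift units [2.312 0.011 0.025] len mm 138.73627417166807 turn -0.01
```

```bash
python3 -m jog '[[[0.8,0,0.03],0],[[0.8,0,0],0],[[0.5,0,0],0],[[0.2,0,0],0],[[0,0,0],0]]'; python3 -m jog '[[[0,0,0],0],[[0,0,0],0],[[0,0,0],0],[[0,0,0],0]]' 20 50;  python3 d.py .4232 -.3763 .011 -42
```

```text
t: 4.5
ee_pos: [0.4214, -0.3782, 0.0126]
eef_rot: [-75.9, 90.0, 151.9]
wrist_force: [-0.5, -0.3, -0.9]
grip_width: 0.0596
t: 5.0
ee_pos: [0.4223, -0.3786, 0.0142]
eef_rot: [80.5, 89.8, -51.6]
wrist_force: [-2.3, -1.1, 6.9]
grip_width: 0.0371
t 5.0 pos [ 0.4223 -0.3786  0.0142] yaz -42.11 down [ 0.0017 -0.0021 -1.    ] j6 -2.0 F [-2.3 -1.1  6.9] w 0.037112420303202436
shift units [ 0.052 -0.014 -0.039] len mm 3.989429103072843 turn -0.02
```

```bash
python3 -m jog '[[[-0.3,0,0],0],[[-0.8,0,0],0],[[-1,0,0],0],[[-1,0,0],0],[[-1,0,0],0]]';python3 -m jog '[[[-0.4,0,0],0],[[0,0,0],0]]'; python3 d.py .5295 .0252 .28 -47
python3 - <<'E'
from h import *
o=readout.get_obs()
for n in('scene','top'):
    D=[]
    for i in range(4):
        im,d=read_camera(n);D.append(np.where(d>0,d,np.nan))
    d=np.nan_to_num(np.nanmedian(D,0));cv2.imwrite(f'pics/{n}2.png',im);W=cloud(n,d);z=o['ee_pos'][2]
    near=np.hypot(W[...,0]-.445,W[...,1]+.353)<.1
    m=(np.hypot(W[...,0]-.475,W[...,1]+.318)<.03)&(W[...,2]>z+.05)&(W[...,2]<z+.078)
    print(n,'handle',m.sum(),np.median(W[m],0).round(4),np.percentile(W[m],[2,98],0).round(4).tolist())
E
```

```text
t: 5.62
ee_pos: [0.4212, -0.3772, 0.2618]
eef_rot: [88.6, 89.9, -43.5]
wrist_force: [1.2, -0.5, -3.8]
grip_width: 0.0375
t: 5.88
ee_pos: [0.4218, -0.3778, 0.2852]
eef_rot: [88.4, 89.8, -43.7]
wrist_force: [0.9, 0.0, -3.7]
grip_width: 0.037
t 5.875 pos [ 0.4218 -0.3778  0.2852] yaz -42.11 down [ 0.0028 -0.0027 -1.    ] j6 -2.0 F [ 0.9  0.  -3.7] w 0.03704847218309902
shift units [ 0.073 -3.173 -6.187] len mm 417.1947460298918 turn 0.81
scene handle 83 [ 0.4819 -0.3189  0.3451] [[0.4682, -0.3281, 0.3356], [0.4874, -0.3074, 0.3508]]
top handle 65 [ 0.4748 -0.3128  0.3442] [[0.4644, -0.3238, 0.3365], [0.4862, -0.3033, 0.3479]]<stdin>:7: RuntimeWarning: All-NaN slice encountered
```

```bash
python3 -m jog '[[[0,0,0],0.73],[[0,0,0],0]]'>/dev/null; python3 d.py .5278 .0236 .285 -46.5
```

```text
t 6.525 pos [ 0.4216 -0.3777  0.282 ] yaz -46.48 down [-3.e-04  3.e-04 -1.e+00] j6 2.0 F [-1.3  0.2 -2.7] w 0.03713029229842395
shift units [-0.049 -3.631 -5.889] len mm 415.1359395171402 turn 0.0
```

```bash
python3 -m jog '[[[-0.05,-0.25,-0.4],0],[[0,-0.5,-0.81],0],[[0,-0.5,-0.81],0],[[0,-0.5,-0.81],0],[[0,-0.5,-0.81],0]]'>/dev/null;python3 -m jog '[[[0,-0.5,-0.81],0],[[0,-0.5,-0.81],0],[[0,-0.38,-0.63],0],[[0,0,0],0],[[0,0,0],0]]'; python3 d.py .5278 .0236 .285 -46.5;  python3 - <<'E'
from h import *
im,d=read_camera('scene');u,v=map(int,proj('scene',(.55,.03,.24)));a=cv2.resize(im[v-40:v+40,u-50:u+50],(500,400),interpolation=cv2.INTER_CUBIC)
cv2.imwrite('pics/over.png',a)
E
```

```text
t: 7.78
ee_pos: [0.5279, 0.0234, 0.2851]
eef_rot: [-15.1, 90.0, -151.5]
wrist_force: [0.4, 0.5, -2.8]
grip_width: 0.0372
t 7.775 pos [0.5279 0.0234 0.2851] yaz -46.4 down [-4.e-04 -2.e-04 -1.e+00] j6 46.0 F [ 0.4  0.5 -2.8] w 0.03716961588659458
shift units [ 0.002 -0.004 -0.001] len mm 0.28658872834416527 turn 0.02
```

View pics/over.png

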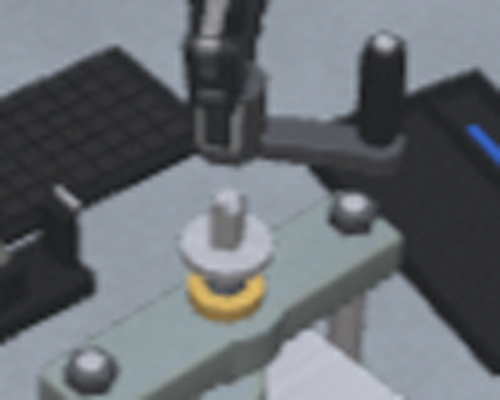

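The crank hangs level and handle up over the square (square at about (228,215) in the crop, hub directly above). I lower it with force checks.

```bash
python3 -m jog '[[[0.3,0,0],0],[[0.3,0,0],0],[[0.1,0,0],0],[[0,0,0],0]]'; python3 -m jog '[[[0.08,0,0],0],[[0.08,0,0],0],[[0.08,0,0],0],[[0,0,0],0]]';python3 d.py .5278 .0236 .214 -46.5
```

```text
t: 8.32
ee_pos: [0.5278, 0.0234, 0.2427]
eef_rot: [-42.0, 89.9, -178.5]
wrist_force: [-0.2, 0.6, -2.2]
grip_width: 0.0375
t: 8.82
ee_pos: [0.5279, 0.0235, 0.2285]
eef_rot: [-42.3, 90.0, -178.8]
wrist_force: [-0.5, -0.0, -3.0]
grip_width: 0.037
t 8.825 pos [0.5279 0.0235 0.2285] yaz -46.49 down [-6.e-04 -0.e+00 -1.e+00] j6 46.0 F [-0.5 -0.  -3. ] w 0.037020128906197776
shift units [ 0.241 -0.002  0.001] len mm 14.456016893004817 turn 0.0
```

Underside is at about 0.214, past the taper and with no contact force. I continue down.

```bash
python3 -m jog '[[[0.07,0,0],0],[[0.07,0,0],0],[[0.05,0,0],0],[[0.03,0,0],0],[[0,0,0],0]]';python3 d.py .5278 .0236 .214 -46.5
```

```text
t: 9.45
ee_pos: [0.528, 0.0235, 0.2156]
eef_rot: [-45.1, 90.0, 178.4]
wrist_force: [0.3, 0.2, -2.6]
grip_width: 0.0373
t 9.45 pos [0.528  0.0235 0.2156] yaz -46.5 down [-2.e-04  0.e+00 -1.e+00] j6 46.0 F [ 0.3  0.2 -2.6] w 0.037337709397764506
shift units [ 0.027 -0.004  0.002] len mm 1.618793446854222 turn 0.0
```

```bash
python3 -m jog '[[[0.02,0,0],0],[[0.02,0,0],0],[[0,0,0],0]]';python3 -m jog '[[[0.02,0,0],0],[[0,0,0],0]]';python3 -m jog '[[[0,0,0],0],[[0,0,0],0]]'; python3 -m jog '[[[0,0,0],0],[[0,0,0],0],[[0,0,0],0]]' 55
```

```text
t: 9.82
ee_pos: [0.5281, 0.0235, 0.2137]
eef_rot: [133.4, 90.0, -3.1]
wrist_force: [-1.9, 0.1, 2.8]
grip_width: 0.0373
t: 10.07
ee_pos: [0.5282, 0.0235, 0.2137]
eef_rot: [136.7, 89.9, 0.2]
wrist_force: [-6.5, -0.2, 12.4]
grip_width: 0.0371
t: 10.32
ee_pos: [0.5282, 0.0235, 0.2137]
eef_rot: [134.7, 89.9, -1.8]
wrist_force: [-6.5, -0.7, 12.8]
grip_width: 0.0373
t: 10.7
ee_pos: [0.528, 0.0235, 0.2119]
eef_rot: [-46.5, 90.0, 177.0]
wrist_force: [0.2, 0.6, -0.1]
grip_width: 0.0467
```

```bash
python3 -m jog '[[[-0.4,0,0],0],[[-0.6,0,0],0],[[-0.7,0,0],0],[[0,0,0],0]]'>/dev/null; python3 d.py .5875 .0803 .315 -46.5;  python3 - <<'E'
from h import *
for n in('scene','top'):
    D=[]
    for i in range(4):
        im,d=read_camera(n);D.append(np.where(d>0,d,np.nan))
    d=np.nan_to_num(np.nanmedian(D,0));cv2.imwrite(f'pics/{n}3.png',im);W=cloud(n,d)
    m=(np.hypot(W[...,0]-.5875,W[...,1]-.08)<.03)&(W[...,2]>.255)&(W[...,2]<.285)
    print(n,'handle',m.sum(),np.median(W[m],0).round(4),np.percentile(W[m],[3,97],0).round(4).tolist())
    m=(np.hypot(W[...,0]-.5295,W[...,1]-.025)<.03)&(W[...,2]>.235)&(W[...,2]<.255)
    print(n,'hub',m.sum(),np.median(W[m],0).round(4),np.percentile(W[m],[3,97],0).round(4).tolist())
E
```

```text
t 11.2 pos [0.5287 0.0235 0.3174] yaz -46.49 down [ 0.0048  0.     -1.    ] j6 46.0 F [-0.2  0.4 -0.3] w 0.047027323270881397
shift units [ 0.045 -0.012 -1.361] len mm 81.72998806494964 turn 0.0
scene handle 94 [0.592  0.0749 0.2723] [[0.5791, 0.0678, 0.2569], [0.5986, 0.0877, 0.2807]]
scene hub 127 [0.5326 0.0235 0.2439] [[0.5119, 0.005, 0.2361], [0.5499, 0.0421, 0.2465]]<stdin>:6: RuntimeWarning: All-NaN slice encountered
  return _methods._mean(a, axis=axis, dtype=dtype,
  ret = um.true_divide(
Traceback (most recent call last):
IndexError: index -1 is out of bounds for axis 0 with size 0
```

```bash
python3 -m jog '[[[0,0,-0.45],0],[[0,0,-0.9],0],[[0,0,0],0]]'>/dev/null; python3 -m jog '[[[0.5,0,0],0],[[0.5,0,0],0],[[0.35,0,0],0],[[0,0,0],0]]'; python3 d.py .5875 .0795 .236 -46.5; python3 -m jog '[[[0,0,0],0],[[0,0,0],0],[[0,0,0],0],[[0,0,0],0]]' 15 35;  python3 d.py .5875 .0795 .236 -46.5
```

```text
t: 12.48
ee_pos: [0.5861, 0.079, 0.2318]
eef_rot: [-37.5, 89.9, -174.0]
wrist_force: [-0.2, 0.0, 0.4]
grip_width: 0.0468
t 12.475 pos [0.5861 0.079  0.2318] yaz -46.51 down [-2.2e-03 -2.0e-04 -1.0e+00] j6 52.0 F [-0.2  0.   0.4] w 0.04677602763566727
shift units [-0.07   0.009 -0.022] len mm 4.435097799968509 turn -0.0
t: 12.98
ee_pos: [0.5872, 0.0794, 0.2341]
eef_rot: [147.9, 89.9, 11.4]
wrist_force: [2.5, 2.3, 6.4]
grip_width: 0.0234
t 12.975 pos [0.5872 0.0794 0.2341] yaz -46.48 down [ 1.9e-03  4.0e-04 -1.0e+00] j6 52.0 F [2.5 2.3 6.4] w 0.023443143644126852
shift units [-0.031  0.003 -0.004] len mm 1.9037577681817095 turn 0.0
```

```bash
python3 -m jog '[[[0.004,0.345,0.045],0],[[0.004,0.322,0.133],0],[[0.004,0.276,0.212],0],[[0.004,0.212,0.276],0],[[0.004,0.133,0.322],0]]'; python3 d.py .5295 .0252 .236 -46.5
```

```text
t: 13.6
ee_pos: [0.5974, -0.0184, 0.2328]
eef_rot: [145.2, 89.9, 8.7]
wrist_force: [-1.7, 3.7, 7.6]
grip_width: 0.0239
t 13.6 pos [ 0.5974 -0.0184  0.2328] yaz -46.5 down [ 1.6e-03  2.0e-04 -1.0e+00] j6 42.0 F [-1.7  3.7  7.6] w 0.023897337731505337
shift units [-0.054 -1.307  0.321] len mm 80.82080951658479 turn -0.0
```

```bash
python3 -m jog '[[[0.004,0.045,0.345],0],[[0.004,-0.045,0.345],0],[[0.004,-0.133,0.322],0],[[0.004,-0.212,0.276],0],[[0.004,-0.276,0.212],0]]' | grep -E 'pos|force'; python3 -m jog '[[[0.004,-0.322,0.133],0],[[0.004,-0.345,0.045],0],[[0.004,-0.345,-0.045],0],[[0.004,-0.322,-0.133],0],[[0.004,-0.276,-0.212],0]]'| grep -E 'pos|force'; python3 d.py .5295 .0252 .236 -46.5
```

```text
ee_pos: [0.5059, -0.0536, 0.2319]
wrist_force: [2.9, -0.2, 5.8]
ee_pos: [0.4484, 0.0262, 0.2307]
wrist_force: [2.7, -1.6, 5.7]
t 14.85 pos [0.4484 0.0262 0.2307] yaz -46.54 down [ 1.2e-03 -9.0e-04 -1.0e+00] j6 47.0 F [ 2.7 -1.6  5.7] w 0.023797383289685302
shift units [-0.086  0.942 -0.969] len mm 81.23710909766051 turn -0.01
```

Forces are low (8 N at most). Next: the rest of turn 1 and the start of turn 2.

```bash
python3 -m jog '[[[0.004,-0.212,-0.276],0],[[0.004,-0.133,-0.322],0],[[0.004,-0.045,-0.345],0],[[0.004,0.045,-0.345],0],[[0.004,0.133,-0.322],0]]' | grep -E 'pos|force'; python3 -m jog '[[[0.004,0.212,-0.276],0],[[0.004,0.276,-0.212],0],[[0.004,0.322,-0.133],0],[[0.004,0.345,-0.045],0],[[0.004,0.345,0.045],0]]'| grep -E 'pos|force'; python3 d.py .5295 .0252 .236 -46.5; python3 -m jog '[[[0.004,0.322,0.133],0],[[0.004,0.276,0.212],0],[[0.004,0.212,0.276],0],[[0.004,0.133,0.322],0],[[0.004,0.045,0.345],0]]'| grep -E 'pos|force'; python3 -m jog '[[[0.004,-0.045,0.345],0],[[0.004,-0.133,0.322],0],[[0.004,-0.212,0.276],0],[[0.004,-0.276,0.212],0],[[0.004,-0.322,0.133],0]]'| grep -E 'pos|force'; python3 d.py .5295 .0252 .236 -46.5
```

```text
ee_pos: [0.5107, 0.1025, 0.2293]
wrist_force: [-0.6, -5.4, 5.9]
ee_pos: [0.5998, 0.062, 0.2278]
wrist_force: [-5.6, 0.8, 5.1]
t 16.1 pos [0.5998 0.062  0.2278] yaz -46.48 down [ 5.e-04  4.e-04 -1.e+00] j6 50.0 F [-5.6  0.8  5.1] w 0.02408324695884339
shift units [-0.138 -0.362  1.273] len mm 79.81810953124112 turn 0.0
ee_pos: [0.584, -0.0346, 0.2268]
wrist_force: [-2.0, 5.4, 6.8]
ee_pos: [0.4867, -0.0448, 0.2257]
wrist_force: [3.4, 1.2, 5.0]
t 17.35 pos [ 0.4867 -0.0448  0.2257] yaz -46.56 down [ 0.0019 -0.0012 -1.    ] j6 38.0 F [3.4 1.2 5. ] w 0.023620766566018282
shift units [-0.171 -0.357 -1.32 ] len mm 82.68626400239155 turn -0.01
```

```bash
python3 -m jog '[[[0.004,-0.345,0.045],0],[[0.004,-0.345,-0.045],0],[[0.004,-0.322,-0.133],0],[[0.004,-0.276,-0.212],0],[[0.004,-0.212,-0.276],0]]' | grep -E 'pos|force';  python3 d.py .5295 .0252 .236 -46.5;python3 -m jog '[[[0.004,-0.133,-0.322],0],[[0.004,-0.045,-0.345],0]]' | grep -E 'pos|force'
```

```text
ee_pos: [0.4517, 0.0472, 0.2246]
wrist_force: [3.3, -3.6, 6.8]
t 17.975 pos [0.4517 0.0472 0.2246] yaz -46.52 down [ 7.e-04 -4.e-04 -1.e+00] j6 49.0 F [ 3.3 -3.6  6.8] w 0.023830887494152186
shift units [-0.188  1.158 -0.689] len mm 81.61946941278039 turn -0.0
ee_pos: [0.4739, 0.0828, 0.2241]
wrist_force: [2.2, -5.8, 6.2]
```

```bash
python3 -m jog '[[[0.004,0.045,-0.345],0],[[0.004,0.133,-0.322],0]]' | grep -E 'pos|force';  python3 d.py .5295 .0252 .236 -46.5
```

```text
ee_pos: [0.5107, 0.1024, 0.2235]
wrist_force: [-0.5, -7.1, 7.6]
t 18.475 pos [0.5107 0.1024 0.2235] yaz -46.47 down [ 9.e-04  1.e-04 -1.e+00] j6 55.0 F [-0.5 -7.1  7.6] w 0.02357817896825382
shift units [-0.209  1.149  0.66 ] len mm 80.48270888840787 turn 0.01
```

```bash
python3 -m jog '[[[0.004,0.212,-0.276],0],[[0.004,0.276,-0.212],0]]' | grep -E 'pos|force';  python3 d.py .5295 .0252 .236 -46.5
```

```text
ee_pos: [0.5523, 0.101, 0.2228]
wrist_force: [-3.9, -5.5, 5.1]
t 18.725 pos [0.5523 0.101  0.2228] yaz -46.47 down [ 6.e-04 -0.e+00 -1.e+00] j6 54.0 F [-3.9 -5.5  5.1] w 0.023697322569574096
shift units [-0.22   0.654  1.145] len mm 80.23634601111424 turn 0.0
```

```bash
python3 -m jog '[[[0.004,0.322,-0.133],0],[[0.004,0.345,-0.045],0]]' | grep -E 'pos|force';  python3 d.py .5295 .0252 .236 -46.5
```

```text
ee_pos: [0.5876, 0.079, 0.2223]
wrist_force: [-5.7, -2.7, 5.1]
t 18.975 pos [0.5876 0.079  0.2223] yaz -46.47 down [ 4.e-04  1.e-04 -1.e+00] j6 52.0 F [-5.7 -2.7  5.1] w 0.023580164358217453
shift units [-0.23  -0.016  1.319] len mm 80.33473159866934 turn 0.0
```

```bash
python3 -m jog '[[[0.004,0.345,0.045],0],[[0,0,0],0]]' | grep -E 'pos|force';python3 -m jog '[[[0.004,0.322,0.133],0],[[0,0,0],0]]' | grep -E 'pos|force';  python3 d.py .5295 .0252 .236 -46.5
```

```text
ee_pos: [0.6, 0.061, 0.2219]
wrist_force: [1.5, -0.3, 6.8]
ee_pos: [0.6071, 0.0416, 0.2216]
wrist_force: [0.4, -0.6, 6.0]
t 19.475 pos [0.6071 0.0416 0.2216] yaz -46.57 down [ 5.e-04 -5.e-04 -1.e+00] j6 48.0 F [ 0.4 -0.6  6. ] w 0.02367621543288588
shift units [-0.24  -0.691  1.127] len mm 80.59106043643776 turn -0.01
```

```bash
python3 -m jog '[[[0.004,0.276,0.212],0],[[0,0,0],0]]' | grep -E 'pos|force';  python3 d.py .5295 .0252 .236 -46.5
```

```text
ee_pos: [0.609, 0.0208, 0.2214]
wrist_force: [-0.4, -1.7, 6.4]
t 19.725 pos [0.609  0.0208 0.2214] yaz -46.57 down [ 3.e-04 -5.e-04 -1.e+00] j6 46.0 F [-0.4 -1.7  6.4] w 0.023787235963560048
shift units [-0.243 -0.964  0.911] len mm 80.89670732027663 turn -0.01
```

```bash
cat > g.py <<'E'
from workcell import readout
import numpy as np,sys
o=readout.get_obs();f=np.hypot(*o['wrist_force'][:2]);p=o['ee_pos'];print(o['t'],np.round(p,4),'Fh',round(f,1),'az',np.degrees(np.arctan2(p[1]-.0252,p[0]-.5295)).round(1));sys.exit(f>15)
E
python3 -m jog '[[[0.001,0.079,0.086],0]]' >/dev/null; python3 g.py && python3 -m jog '[[[0.001,0.071,0.092],0]]'  >/dev/null&& python3 g.py && python3 -m jog '[[[0.001,0.0625,0.098],0]]'  >/dev/null&& python3 g.py && python3 -m jog '[[[0.001,0.054,0.103],0]]'  >/dev/null&& python3 g.py && python3 -m jog '[[[0.001,0.0445,0.107],0]]'  >/dev/null&& python3 g.py && python3 -m jog '[[[0.001,0.035,0.111],0]]'  >/dev/null&& python3 g.py && python3 -m jog '[[[0.001,0.025,0.1135],0]]'  >/dev/null&& python3 g.py && python3 -m jog '[[[0.001,0.015,0.115],0]]'  >/dev/null&& python3 g.py && python3 -m jog '[[[0.001,0.005,0.116],0]]'  >/dev/null&& python3 g.py
```

```text
19.85 [0.6084 0.0149 0.2214] Fh 2.6 az -7.4False
```

```bash
sed -i 's/sys.exit(f>15)/sys.exit(int(f>15))/' g.py
python3 -m jog '[[[0.001,0.071,0.092],0]]'  >/dev/null&& python3 g.py && python3 -m jog '[[[0.001,0.0625,0.098],0]]'  >/dev/null&& python3 g.py && python3 -m jog '[[[0.001,0.054,0.103],0]]'  >/dev/null&& python3 g.py && python3 -m jog '[[[0.001,0.0445,0.107],0]]'  >/dev/null&& python3 g.py && python3 -m jog '[[[0.001,0.035,0.111],0]]'  >/dev/null&& python3 g.py && python3 -m jog '[[[0.001,0.025,0.1135],0]]'  >/dev/null&& python3 g.py && python3 -m jog '[[[0.001,0.015,0.115],0]]'  >/dev/null&& python3 g.py && python3 -m jog '[[[0.001,0.005,0.116],0]]'  >/dev/null&& python3 g.py
```

```text
19.975 [0.6074 0.0085 0.2215] Fh 12.4 az -12.1
20.1 [0.606  0.0031 0.2217] Fh 25.1 az -16.1
```

```bash
python3 -m jog '[[[0,0,0],0],[[0,0,0],0]]'; python3 g.py; python3 -m jog '[[[0,0.027,0.052],0],[[0,0,0],0]]'; python3 g.py
```

```text
t: 20.35
ee_pos: [0.606, 0.0031, 0.2217]
eef_rot: [-160.1, 89.8, 63.5]
wrist_force: [3.0, 15.5, 6.9]
grip_width: 0.0236
20.35 [0.606  0.0031 0.2217] Fh 15.8 az -16.1
t: 20.6
ee_pos: [0.6052, 0.0005, 0.2219]
eef_rot: [-161.8, 89.7, 61.8]
wrist_force: [6.4, 22.1, 7.4]
grip_width: 0.0239
20.6 [6.052e-01 5.000e-04 2.219e-01] Fh 23.0 az -18.0
```

```bash
python3 -m jog '[[[0,-0.03,-0.05],0],[[0,0,0],0],[[0,0,0],0],[[0,0,0],0]]' 55 | grep -E 'force|width'; python3 -m jog '[[[-0.5,0,0],0],[[-0.7,0,0],0],[[-0.8,0,0],0],[[0,0,0],0]]' | grep -E pos;python3 -m jog '[[[0,-0.3,-0.6],1],[[0,-0.3,-0.6],1],[[0,0,0],1],[[0,0,0],1],[[0,0,0],1]]' | grep -E pos;  python3 - <<'E'
from h import *
import warnings;warnings.simplefilter('ignore')
for n in('scene','top'):
    D=[]
    for i in range(4):
        im,d=read_camera(n);D.append(np.where(d>0,d,np.nan))
    d=np.nan_to_num(np.nanmedian(D,0));cv2.imwrite(f'pics/{n}4.png',im);np.savez(n+'4.npz',im=im,d=d);W=cloud(n,d)
    for l,c,lo,hi in(('handle',(.605,.002),.248,.275),('hub',(.5295,.025),.222,.24)):
        m=(np.hypot(W[...,0]-c[0],W[...,1]-c[1])<.032)&(W[...,2]>lo)&(W[...,2]<hi)
        if m.sum():print(n,l,m.sum(),np.median(W[m],0).round(4),np.percentile(W[m],[3,97],0).round(4).tolist())
    r=models.silhouettes(n,'tray')
    if r:
        m=r[0]['mask'];P=W[m];P=P[np.isfinite(P[:,0])];rect=cv2.minAreaRect(P[:,:2].astype(np.float32)*1000);print('tray',r[0]['confidence'],rect)
im=cv2.imread('pics/top4.png');a=cv2.resize(im[230:340,190:380],(760,440),interpolation=cv2.INTER_CUBIC);cv2.imwrite('pics/t4.png',a)
E
python3 d.py .5295 .0252 .32 -107
```

```text
wrist_force: [-0.0, 0.2, -0.4]
grip_width: 0.047
ee_pos: [0.6059, 0.0014, 0.345]
ee_pos: [0.6366, 0.0756, 0.3396]
scene handle 84 [0.6132 0.0007 0.2619] [[0.6002, -0.0071, 0.2492], [0.621, 0.012, 0.2681]]
scene hub 134 [0.5326 0.022  0.2315] [[0.5148, 0.0044, 0.2228], [0.5495, 0.0398, 0.2344]]
tray 0.88 ((518.4413452148438, 259.6149597167969), (241.23040771484375, 456.36761474609375), 57.60839080810547)
top handle 9 [ 0.6072 -0.0029  0.263 ] [[0.6004, -0.0052, 0.2507], [0.6145, 0.0, 0.2653]]
t 22.725 pos [0.6366 0.0755 0.3406] yaz -76.46 down [-1.e-04  0.e+00 -1.e+00] j6 81.0 F [-0.5 -0.3 -0.4] w 0.04656563247207026
shift units [0.344 0.398 1.932] len mm 120.15302373496604 turn 5.09
```

View pics/t4.png

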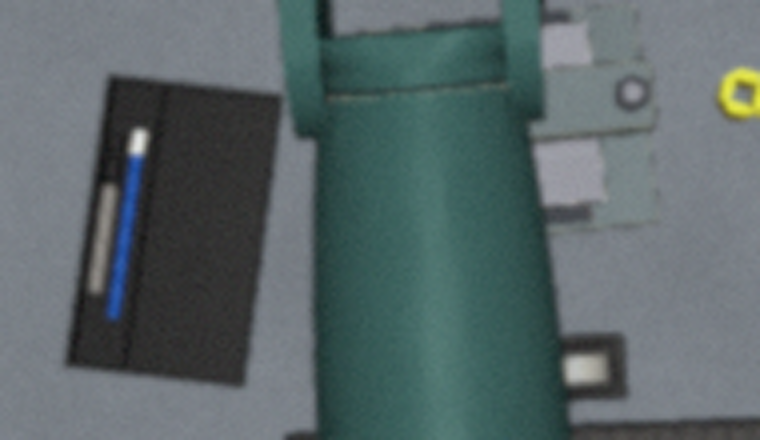

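Hub top is at 0.2315 m (0.231 expected when tight). The tray corners in the top image are (217.5,249), (260,254), (251,326), (207,321), with the pens on the left (+y) side. Next I turn over the hub.

```bash
python3 -m jog '[[[0,0,0],1],[[0,0,0],1],[[0,0,0],1],[[0,0,0],1],[[0,0,0],0.76]]' >/dev/null; python3 -m jog '[[[0,0,0],0]]' >/dev/null;python3 d.py .5297 .0245 .32 -105
python3 - <<'E'
from h import *
c,Rm,t=cal('top');cam=-Rm.T@t;P=[]
for u,v in((217.5,248.8),(260,253.8),(251.3,326.3),(206.8,321.3)):
    r=Rm.T@np.array([(u-c['cx'])/c['fx'],(v-c['cy'])/c['fy'],1]);P.append((cam+r*(.02-cam[2])/r[2])[:2])
P=np.array(P);print(P.round(4),P.mean(0).round(4))
for i in range(4):
    e=P[(i+1)%4]-P[i];print(np.linalg.norm(e).round(4),np.degrees(np.arctan2(e[1],e[0])).round(1))
a=np.radians(-8);
E
```

```text
t 23.475 pos [0.6366 0.0756 0.3407] yaz -105.01 down [ 0. -0. -1.] j6 109.0 F [-0.2 -0.3  1.1] w 0.046606949187081276
shift units [0.345 1.284 1.501] len mm 120.29482794772358 turn -0.0
[[0.5724 0.3652]
 [0.5549 0.219 ]
 [0.3102 0.2437]
 [0.3269 0.3935]] [0.4411 0.3054]
0.1473 -96.8
0.2459 174.2
0.1507 83.6
0.2471 -6.6
```

```bash
python3 -m jog '[[[0.15,0.4,0.5],0],[[0.2,0.44,0.5],0],[[0,0.44,0.5],0],[[0,0,0],0]]' 65|grep -E 'pos|width';python3 -m jog '[[[0.6,0,0],0],[[0.6,0,0],0],[[0.4,0,0],0],[[0,0,0],0]]' |grep -E 'pos|force'; python3 d.py .5297 .0245 .202 -105
```

```text
ee_pos: [0.5283, 0.024, 0.3207]
grip_width: 0.0557
ee_pos: [0.5296, 0.025, 0.2221]
wrist_force: [0.0, -0.1, -0.2]
t 24.475 pos [0.5296 0.025  0.2221] yaz -104.96 down [-2.9e-03  1.0e-04 -1.0e+00] j6 105.0 F [ 0.  -0.1 -0.2] w 0.055497551440907705
shift units [ 0.334  0.008 -0.005] len mm 20.05932852062881 turn 0.01
```

```bash
python3 -m jog '[[[0.2,0,0],0],[[0.13,0,0],0],[[0,0,0],0]]' |grep -E 'pos|force';python3 -m jog '[[[0,0,0],0],[[0,0,0],0],[[0,0,0],0],[[0,0,0],0]]' 20 50|grep -E 'pos|force|width'; python3 -m jog '[[[-0.15,0,0],0],[[-0.15,0,0],0],[[-0.15,0,0],0],[[-0.15,0,0],0]]'|grep -E 'pos|force|width'; python3 d.py .3988 .2874 .285 -96.3
```

```text
ee_pos: [0.5297, 0.0248, 0.2035]
wrist_force: [0.4, -0.0, 0.7]
ee_pos: [0.5297, 0.024, 0.2047]
wrist_force: [-5.0, -6.9, 3.8]
grip_width: 0.0372
ee_pos: [0.5293, 0.0245, 0.238]
wrist_force: [0.4, 0.2, -2.6]
grip_width: 0.0363
t 25.85 pos [0.5293 0.0245 0.238 ] yaz -105.07 down [-3.7e-03 -4.0e-04 -1.0e+00] j6 105.0 F [ 0.4  0.2 -2.6] w 0.03634555728737153
shift units [-0.777 -3.665  3.242] len mm 297.24387966336565 turn -1.46
```

```bash
python3 -m jog '[[[-0.5,0,0],0],[[-0.4,0,0],0],[[0,0,0],0],[[0,0,0],0]]'|grep -E 'force|width';python3 -m jog '[[[0,0,0],-0.73],[[0,0,0],-0.73],[[0,0,0],0]]'|grep -E 'force|width'; python3 d.py .3988 .2874 .285 -96.3;  python3 - <<'E'
from h import *
im,d=read_camera('scene');u,v=map(int,proj('scene',(.55,.03,.24)));a=cv2.resize(im[v-40:v+40,u-50:u+50],(500,400),interpolation=cv2.INTER_CUBIC)
cv2.imwrite('pics/lift.png',a);W=cloud('scene',d)
for l,c,lo,hi in(('handle',(.61,.01),.31,.36),('hub',(.5295,.025),.305,.323)):
    m=(np.hypot(W[...,0]-c[0],W[...,1]-c[1])<.035)&(W[...,2]>lo)&(W[...,2]<hi)
    if m.sum():print(l,m.sum(),np.median(W[m],0).round(4),np.percentile(W[m],[3,97],0).round(4).tolist())
E
```

```text
wrist_force: [0.5, -0.5, -3.6]
grip_width: 0.0368
wrist_force: [0.2, 0.0, -3.4]
grip_width: 0.0365
t 26.725 pos [0.5295 0.0248 0.2927] yaz -96.32 down [-0.0015  0.     -1.    ] j6 96.0 F [ 0.2  0.  -3.4] w 0.03646890404517838
shift units [ 0.132 -4.111  2.647] len mm 293.4495380986608 turn -0.0
handle 168 [0.6177 0.0116 0.3389] [[0.6039, 0.0047, 0.311], [0.6238, 0.0267, 0.3556]]
hub 202 [0.5385 0.0235 0.3159] [[0.5173, -0.0069, 0.3056], [0.5517, 0.0515, 0.3222]]
```

View pics/lift.png

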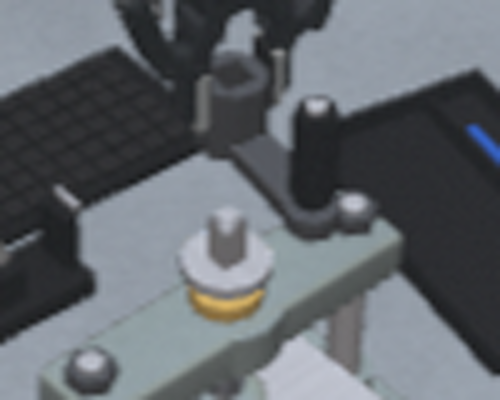

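The crank is off the screw, level, with the collar now low on the bush. I carry it to the tray.

```bash
python3 -m jog '[[[0,-0.35,0.23],0],[[0,-0.69,0.44],0],[[0,-0.69,0.44],0],[[0,-0.69,0.44],0],[[0,-0.69,0.44],0]]'>/dev/null; python3 -m jog '[[[0,-0.69,0.44],0],[[0,-0.31,0.215],0],[[0,0,0],0]]'|grep -E 'force|width'; python3 d.py .3988 .2874 .06 -96.3
```

```text
wrist_force: [-0.2, -0.6, -2.9]
grip_width: 0.0366
t 27.775 pos [0.3983 0.2883 0.2934] yaz -96.25 down [-5.e-04 -2.e-04 -1.e+00] j6 129.0 F [-0.2 -0.6 -2.9] w 0.03659842043437656
shift units [ 3.89   0.014 -0.012] len mm 233.42610450511054 turn 0.01
```

```bash
python3 -m jog '[[[0.7,0,0],0],[[0.9,0,0],0],[[0.9,0,0],0],[[0.8,0,0],0],[[0.5,0,0],0]]'>/dev/null; python3 -m jog '[[[0.15,0,0],0],[[0,0,0],0]]'|grep -E 'pos|force|width'; python3 -m jog '[[[0.15,0,0],0],[[0.1,0,0],0],[[0.1,0,0],0],[[0,0,0],0]]'|grep -E 'pos|force|width'; python3 d.py .3988 .2874 .0205 -96.3
```

```text
ee_pos: [0.3994, 0.287, 0.0573]
wrist_force: [-0.4, -0.1, -4.0]
grip_width: 0.0367
ee_pos: [0.3989, 0.2872, 0.0355]
wrist_force: [0.2, 0.3, -3.3]
grip_width: 0.0367
t 29.15 pos [0.3989 0.2872 0.0355] yaz -96.29 down [-6.e-04 -4.e-04 -1.e+00] j6 129.0 F [ 0.2  0.3 -3.3] w 0.03670761770474822
shift units [ 0.249 -0.003  0.002] len mm 14.967584924006967 turn 0.0
```

```bash
python3 -m jog '[[[0.08,0,0],0],[[0.08,0,0],0],[[0.03,0,0],0],[[0,0,0],0]]'|grep -E 'pos|force'; python3 -m jog '[[[0.03,0,0],0],[[0,0,0],0]]'|grep -E 'pos|force'; python3 -m jog '[[[0.025,0,0],0],[[0,0,0],0]]'|grep -E 'pos|force'
```

```text
ee_pos: [0.399, 0.2873, 0.0243]
wrist_force: [0.1, 0.6, -3.6]
ee_pos: [0.399, 0.2873, 0.0226]
wrist_force: [0.7, 0.3, -3.0]
ee_pos: [0.3992, 0.2874, 0.0214]
wrist_force: [0.8, 0.0, -1.1]
```

Contact is beginning. A little further down, then release.

```bash
python3 -m jog '[[[0.015,0,0],0],[[0,0,0],0]]'|grep -E 'pos|force'; python3 -m jog '[[[0,0,0],0],[[0,0,0],0],[[0,0,0],0]]' 50|grep -E 'pos|force|width';python3 -m jog '[[[-0.3,0,0],0],[[-0.7,0,0],0],[[-1,0,0],0],[[-1,0,0],0],[[-1,0,0],0]]'|grep -E 'pos|force'; python3 -m jog '[[[-0.5,0.5,-0.3],0],[[0,0.8,-0.5],0],[[0,0.8,-0.5],0],[[0,0.8,-0.5],0],[[0,0,0],0]]'|grep -E 'pos'
python3 - <<'E'
from h import *
ims=[]
for n in('scene','top'):
    im,d=read_camera(n);W=cloud(n,d);u,v=map(int,proj(n,(.44,.29,.03)));ims.append(cv2.resize(im[v-36:v+36,u-45:u+45],(395,316),interpolation=cv2.INTER_CUBIC))
    for l,c,lo,hi in(('handle',(.478,.279),.065,.09),('hub',(.399,.288),.038,.055)):
        m=(np.hypot(W[...,0]-c[0],W[...,1]-c[1])<.035)&(W[...,2]>lo)&(W[...,2]<hi)
        if m.sum():print(n,l,m.sum(),np.median(W[m],0).round(4),np.percentile(W[m],[3,97],0).round(4).tolist())
    for q in('sanitizer','travel_cup','self_inking_stamp','wood_stamp','hole_punch','stapler'):
        r=models.silhouettes(n,q)
        if r: print(n,q,np.round(r[0]['xy']),np.nanmedian(W[r[0]['mask']],0).round(3))
    m=(np.hypot(W[...,0]-.5295,W[...,1]-.0252)<.024)&(W[...,2]>.178)&(W[...,2]<.2);print(n,'collar z',np.median(W[m][:,2]) if m.sum() else None)
cv2.imwrite('pics/end.png',np.hstack(ims))
E
```

```text
ee_pos: [0.3993, 0.2874, 0.0213]
wrist_force: [-4.9, -3.6, 11.2]
ee_pos: [0.3991, 0.2873, 0.0202]
wrist_force: [0.0, 0.5, 0.5]
grip_width: 0.0428
ee_pos: [0.3986, 0.287, 0.2638]
wrist_force: [1.0, 0.3, 0.8]
ee_pos: [0.4881, 0.0996, 0.2914]
scene handle 52 [0.4845 0.2769 0.0786] [[0.4726, 0.2656, 0.0668], [0.4935, 0.2897, 0.0855]]
scene hub 86 [0.4027 0.2843 0.0465] [[0.3841, 0.2661, 0.0386], [0.4214, 0.3043, 0.0519]]
scene travel_cup [427. 248.] [0.723 0.28  0.107]
scene self_inking_stamp [212. 282.] [ 0.431 -0.278  0.054]
scene wood_stamp [360. 308.] [0.751 0.012 0.021]
scene hole_punch [434. 180.] [0.479 0.564 0.057]
scene stapler [121. 346.] [ 0.488 -0.579  0.049]
scene collar z 0.18855423754585912
top handle 48 [0.4791 0.2806 0.0796] [[0.4695, 0.27, 0.0685], [0.4902, 0.292, 0.0869]]
top hub 80 [0.4004 0.2873 0.0474] [[0.3838, 0.2692, 0.0408], [0.417, 0.3056, 0.0531]]
top sanitizer [404. 207.] [ 0.7   -0.268  0.122]
top travel_cup [233. 206.] [0.705 0.297 0.127]
top self_inking_stamp [406. 292.] [ 0.419 -0.266  0.07 ]
top wood_stamp [317. 203.] [0.736 0.02  0.024]
top hole_punch [153. 278.] [0.462 0.569 0.069]
top stapler [495. 277.] [ 0.469 -0.572  0.048]
top collar z 0.1878202012817058
```

View pics/end.png

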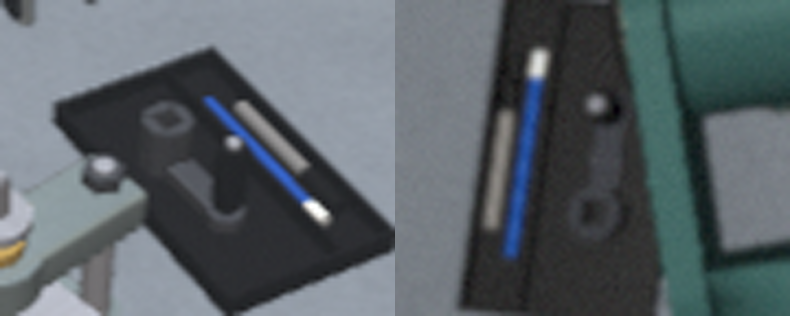

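The crank lies flat and handle up in the wide compartment, hub at (595,213) and handle at (600,105) in the top crop. The collar reads 0.188 m and no bystander has moved.

```bash
python3 -m jog '[[[0,0,0],0],[[0,0,0],0]]' && python3 -c "
from workcell import manip
print(manip.sign_off())"
```

```text
t: 32.98
ee_pos: [0.4874, 0.1025, 0.2903]
eef_rot: [8.0, 90.0, -178.2]
wrist_force: [0.1, -0.8, 0.6]
grip_width: 0.0426
the job is handed in; nothing more can be done
None
```

I fitted the dark crank onto the square, wound it about 2.2 turns clockwise to the hard stop, then laid it in the tray. I handed the job in at t ≈ 33 s, with no verdict reported.

- **Screw:** it stopped where expected. The push at the handle rose from about 7 N to 23 N with no further descent. The collar then read about 0.188 m in both cameras, against 0.187 m when tight. The camera calibration is only good to about 2 mm.
- **Crank:** it lies flat and handle up in the wide compartment, near its middle. Both cameras put the hub at about (0.40, 0.29) and the handle at about (0.48, 0.28), with tops at about 47 and 80 mm (floor 3 mm), within a few mm of each other.
- **Bystanders:** none had moved by more than about 3 mm in the final check. The sanitizer was missed in the last scene picture, but the top camera showed it unmoved.
- **Forces:** the highest wrist force I saw between moves was about 25 N.

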